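# Point out the open glue stick, its cap and its place

## Task

A glue stick has been left open and is drying out: show your neighbour at the craft table what to put away. With the fingertips two or three centimetres straight above it, point at the open glue stick and hold still for two seconds, then point in the same way at its loose yellow cap for two seconds, and last at the mouth of the empty compartment of the blue caddy where the stick belongs, and finish there, still pointing. Touch and move nothing, and do not come down over any other stick, cap, lid or roll.

Things in the scene. Friction and masses are not known exactly. Their poses are not given: they have to be found in the camera images.
- open_stick_top (a point): The open glue stick, standing loose on the table among the small things: green and white barrel 31 mm in diameter, yellow twist knob at the foot, no cap, the off-white glue (21 mm across) showing on top. This point is the tip of the glue on the stick's axis, 102 mm above the table; z up.
- yellow_cap_top (a point): The open stick's cap, loose on the table: a hollow yellow ribbed cap, 31 mm in diameter and 36 mm high, standing on its closed end with the mouth up. This point is the centre of the mouth, at the rim's height; z up. It is the only loose yellow cap.
- empty_place (a point): Mouth centre of the one empty compartment of a fixed blue desk caddy, level with its rim, 75 mm above the table; z up, x and y along the caddy's walls. The caddy is 140 x 140 x 75 mm, turned any way, with four 62 mm square compartments; the other three, centred 67.5 mm away at +x, at +y and at both, each hold a capped glue stick reaching 125 mm above the table.
- capped_stick_top (a point): Top centre of an identical 40 g glue stick (green and white barrel, yellow twist knob) with its yellow cap on, standing loose on the table: 31 mm in diameter, 120 mm high. Leave alone.
- blue_cap_top (a point): A smaller blue cap of a chunky marker, loose, mouth up, 24 mm in diameter, 30 mm high; the point is the centre of its mouth. Leave alone.
- jar_lid_top (a point): A white screw lid of a paste jar, loose, mouth up, 60 mm in diameter, 16 mm high; the point is the centre of its mouth. Leave alone.
- tape_roll_top (a point): A roll of tape lying flat, loose, 52 mm in diameter, 19 mm high; the point is the centre of its upper face. Leave alone.
- stored_stick0_top (a point): Top centre of an identical 40 g glue stick (green and white barrel, yellow twist knob) with its yellow cap on, standing loose in one of the caddy's filled compartments, top 125 mm above the table. Leave alone.
- stored_stick1_top (a point): Top centre of an identical 40 g glue stick (green and white barrel, yellow twist knob) with its yellow cap on, standing loose in one of the caddy's filled compartments, top 125 mm above the table. Leave alone.
- stored_stick2_top (a point): Top centre of an identical 40 g glue stick (green and white barrel, yellow twist knob) with its yellow cap on, standing loose in one of the caddy's filled compartments, top 125 mm above the table. Leave alone.

How it is judged:
By the outcome, as a careful person would: the job done as asked, in the order asked, and still so for the second after the job is handed in, with the robot touching nothing.
It also fails if it takes over 58 s, if anything falls off the work surface, if the arm or the gripper's body presses on something with over 40 N, if the wrist force passes 120 N, or if a joint passes its speed limit or range.

## Robot

A 7-joint arm with a two-finger parallel gripper is mounted at the origin on the work surface. World frame = base frame: x ahead of the robot, y to its left, z up, the work surface at z = 0. Lengths are in mm, angles in rad, forces in N, time in s.
With the tool pointing down it reaches from about 400 to 900 mm from the base axis. Payload 5.6 kg.
Tool frame: the origin (TCP) lies midway between the tips of the shut fingers; the grasp point (between the pads) lies 19 mm behind it; z points along the fingers, y is the direction in which the jaws open and shut (so a half turn about z gives the same grasp; the last joint's range is limited). The gripper opens to 92 mm and grips with 3 to 60 N. Pads are 20 mm wide; open, the fingers measure 128 mm over their backs; the gripper's body (75 mm by 189 mm) begins 69 mm behind the grasp point.
Start: joints at [1.131, 0.468, -0.012, 1.603, 0.006, 1.071, -0.056], TCP at [251.165, -599.521, 214.592] pointing down, gripper open.
Joint ranges: [-2.53, 2.53], [-0.31, 2.02], [-1.57, 1.55], [0.28, 2.44], [-1.29, 4.43], [0.15, 1.84], [-2.92, 2.92]. Speed limits (rad/s): [2.57, 2.57, 3.14, 3.14, 3.14, 3.14, 3.14].

## Interface

Orientations are given as a 3x3 rotation matrix whose columns are the frame's x, y, z axes.
In Python, from plant import r, move_gripper, optics gives the robot as it stands. Calls block until the motion is done:
- r.reach(position, orientation): joint-space move of the TCP to a pose.
- r.servo_line(position, frame=None, max_speed=150, guard=None): straight line of the TCP; frame=None keeps the orientation; max_speed is the mean speed in mm/s. With guard (N) it stops when the force on the tool has changed by that much, and returns True; else False.
- r.movej(angles): joint-space move.
- move_gripper(opening, newtons=None): opening from 0.0 (shut) to 1.0 (fully open); newtons is the grip in N (None keeps the last); returns when the fingers have stopped.
- r.pause(seconds).
- r.inverse_kinematics(position, orientation): joint angles nearest the present ones, or None.
- r.get_obs(): the state.
- optics.camera(name): name is "scene" or "top"; returns the picture (420x560x3 uint8, red, green, blue); there is no depth.
- optics.camera_info(name): a dict with "K" (3x3 intrinsics, pixels), "k1" (the pictures are not rectified: a ray, as slopes to the right and down, at radius r is drawn at 1 + k1 r^2 times it, then the intrinsics apply), "rvec" (rotation vector, rad) and "tvec" (3), from world to camera coordinates, as OpenCV has them. Camera axes: x right, y down, z forward; pixel columns grow to the right and rows downward; lengths in mm; the calibration is good to about 2 mm. A picture is of the moment at which its call begins. camera_info takes no time and is no camera call.
A pose or a line that the arm cannot do raises r.MotionError and nothing moves.
- r.finish_job(): hands the job in, once; it reports no verdict.
Trained networks look in the newest picture that a camera, given by its name, has taken for a name from the list of things; names that differ only in an ending like _2 or _b are one class to them, and where a whole thing is asked for, a point or a joint stands for the part that bears it (a point fixed in the world has none). Each returns a list of dicts, best first, with "score" (0 to 1); they miss things now and then, are a little off and sometimes report something else, mostly with a low value. They report only what shows in the picture. A call takes as long as a camera call.
- optics.cut_out(label, camera): "region" (420x560 bool, what is visible of it) and "at" ([column, row] in pixels, amid what is visible of it).
- optics.mark_of(label, camera): "at" ([column, row] in pixels: a listed point, or the origin of a listed thing).
The state is a dict: "time_s": time; "qpos": joint angles; "qvel": joint speeds; "tau": joint torques, N m; "tool_pos": TCP position; "orientation": TCP orientation; "contact_force": force on the tool from outside, world axes, zero at the start; "torque": the same for the moment, N m; "grip_width": opening from 0.0 (shut) to 1.0 (fully open).
Only numpy, scipy, OpenCV 4.12 (cv2) and the standard library are available. Lean on these libraries where they do the work, as an engineer would, in place of code of your own. Each camera call takes 0.05 s, during which the arm holds its last target. There are 200 camera calls.

## Working session

There is one attempt and no reset: what is moved stays moved. The work goes in short steps, each a Python script; the robot and the scene stay as the last script left them, time stands still between calls to the robot, and variables do not carry over. Pictures are saved under pics/ and viewed, about 8 in all and at most 12, crops included, and the job is handed in when it is done.

```bash
mkdir -p pics; cat > h.py <<'E'
import numpy as np, cv2
from plant import r, move_gripper, optics
def project(P,cam):
    i=optics.camera_info(cam); K=np.array(i["K"],float)
    d=np.array([i["k1"],0,0,0,0],float)
    return cv2.projectPoints(np.array(P,float).reshape(-1,3),np.array(i["rvec"],float),np.array(i["tvec"],float),K,d)[0].reshape(-1,2)
def onplane(px,z,cam):
    i=optics.camera_info(cam); K=np.array(i["K"],float)
    d=np.array([i["k1"],0,0,0,0],float)
    u=cv2.undistortPoints(np.array(px,float).reshape(1,1,2),K,d).reshape(2)
    R=cv2.Rodrigues(np.array(i["rvec"],float))[0]; t=np.array(i["tvec"],float).reshape(3)
    c=-R.T@t; v=R.T@np.array([u[0],u[1],1])
    return c+v*(z-c[2])/v[2]
def shot(cam,name):
    im=optics.camera(cam); cv2.imwrite(f"pics/{name}.png",im[:,:,::-1]); return im
E
python3 - <<'E'
from h import *
H=dict(open_stick_top=102,yellow_cap_top=36,empty_place=75,capped_stick_top=120,blue_cap_top=30,jar_lid_top=16,tape_roll_top=19,stored_stick0_top=125)
for c in("top","scene"):
    shot(c,c+"1")
    i=optics.camera_info(c);R=cv2.Rodrigues(np.array(i["rvec"],float))[0];print(c,(-R.T@np.array(i["tvec"]).reshape(3)).round(),i["k1"])
    for n,z in H.items():
        for d in optics.mark_of(n,c)[:4]: print(n,round(d["score"],2),np.round(d["at"],1),onplane(d["at"],z,c).round(1))
print(r.get_obs()["time_s"],r.get_obs()["orientation"])
E
```

```text
top [471.  13. 919.] -0.04090148513075032
open_stick_top 0.58 [359.  260.3] [ 461.7 -137.3  102. ]
open_stick_top 0.56 [214.5 245.9] [484.5 171.3 102. ]
yellow_cap_top 0.61 [426.3 203.9] [ 595.1 -305.9   36. ]
empty_place 0.58 [213.  215.7] [552.  182.8  75. ]
capped_stick_top 0.49 [303.  256.3] [467.3 -17.7 120. ]
blue_cap_top 0.47 [306.2 189.9] [622.5 -25.6  30. ]
jar_lid_top 0.58 [423.8 249.9] [ 488.5 -305.8   16. ]
tape_roll_top 0.73 [173.1 223.1] [537.4 288.9  19. ]
tape_roll_top 0.51 [370.1 195.9] [ 613.5 -178.2   19. ]
stored_stick0_top 0.6 [171.5 225.5] [524.5 259.5 125. ]
scene [1186. -121.  594.] -0.07532233847267454
open_stick_top 0.64 [192.3 194.9] [ 466.6 -139.4  102. ]
yellow_cap_top 0.91 [113.  273.9] [ 604.2 -306.4   36. ]
empty_place 0.73 [348.3 206.7] [541.5 189.   75. ]
capped_stick_top 0.57 [248.2 180.2] [461.9 -16.9 120. ]
blue_cap_top 0.76 [262.4 264.4] [631.1 -19.6  30. ]
blue_cap_top 0.18 [115.2 272.2] [ 594.1 -304.6   30. ]
jar_lid_top 0.63 [124.6 244.2] [ 497.1 -296.5   16. ]
tape_roll_top 0.55 [185.5 277.2] [ 624.1 -171.1   19. ]
stored_stick0_top 0.8 [382.  179.9] [526.5 266.5 125. ]
0.9 [[ 9.22338562e-01  3.86382682e-01  5.65768558e-06]
 [ 3.86382682e-01 -9.22338561e-01 -4.43329764e-05]
 [-1.19111927e-05  4.30760454e-05 -9.99999999e-01]]
```

View pics/top1.png

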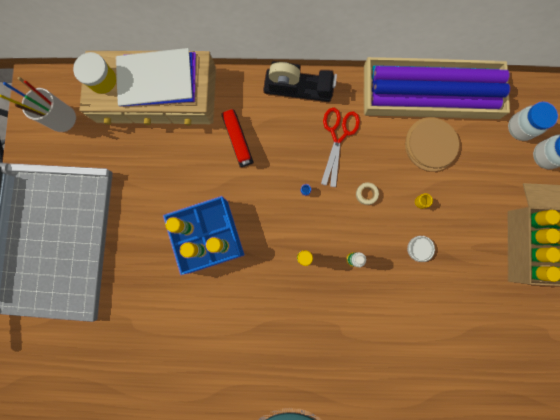

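View pics/scene1.png

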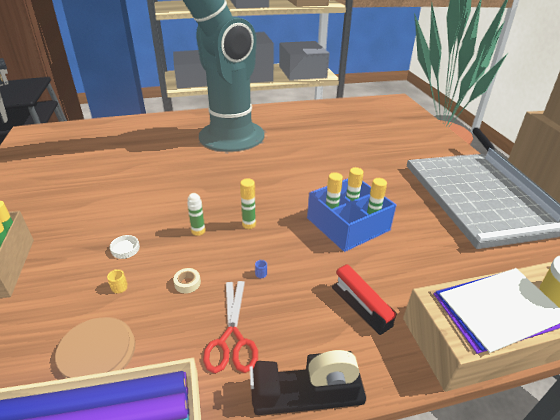

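The top view shows the open stick at (358,260), yellow cap (425,201), the caddy's empty compartment at about (214,217), the capped stick (305,258) and the blue cap (306,190). The cameras disagree by about 10 mm, so I'll refine.

```bash
python3 - <<'E'
from h import *
T=cv2.imread("pics/top1.png");S=cv2.imread("pics/scene1.png")
def crop(im,cx,cy,w,h,f):
    return cv2.resize(im[cy-h//2:cy+h//2,cx-w//2:cx+w//2],None,fx=f,fy=f,interpolation=cv2.INTER_NEAREST)
a=np.hstack([crop(T,358,260,26,30,10),crop(T,424,202,26,30,10),crop(T,206,236,84,96,3.125)])
b=np.hstack([crop(S,193,200,26,30,10),crop(S,117,280,26,30,10),crop(S,350,215,84,96,3.125)])
w=min(a.shape[1],b.shape[1]);cv2.imwrite("pics/crop.png",np.vstack([a[:300,:w],b[:300,:w]]))
for c in("top","scene"):
    optics.camera(c)
    for n in("open_stick_top","yellow_cap_top"):
        for d in optics.cut_out(n,c)[:2]:
            ys,xs=np.nonzero(d["region"]);print(c,n,round(d["score"],2),np.round(d["at"],1),xs.min(),xs.max(),ys.min(),ys.max(),len(xs))
E
```

```text
top open_stick_top 0.64 [354.5 256.8] 346 366 251 266 269
top yellow_cap_top 0.49 [422.1 201.6] 414 430 195 207 180
scene open_stick_top 0.62 [197.7 212.5] 188 204 194 234 506
scene yellow_cap_top 0.85 [116.7 277.5] 107 127 270 293 387
```

View pics/crop.png

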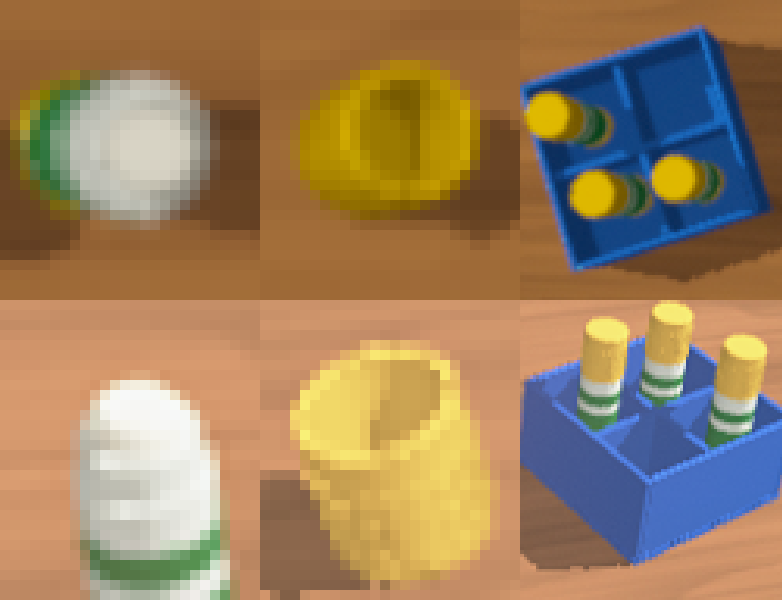

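```bash
python3 - <<'E'
from h import *
from scipy.optimize import least_squares
def tri(a,b,z):
    f=lambda p:np.r_[project([*p],"top")[0]-a,project([*p],"scene")[0]-b]
    s=least_squares(f,[500,0,z]);f2=lambda p:f([p[0],p[1],z]);s2=least_squares(f2,[500,0])
    print(s.x.round(1),s.fun.round(1),"fixed z",s2.x.round(1),s2.fun.round(1),onplane(a,z,"top").round(1)[:2],onplane(b,z,"scene").round(1)[:2])
tri((359.5,259.1),(193,195.8),102)
tri((425.7,199.8),(115,275),36)
tri((212.2,216.3),(348.3,206.7),75)
ct=np.array([[183,27],[3,88],[56,268],[249,210]])/3.125+[163.7,187.7]
cs=np.array([[349.1,224.1],[308.5,193.6]])
g=[(-70,-70),(-70,70),(70,70),(70,-70)]
def corners(p):
    c,s=np.cos(p[2]),np.sin(p[2]);return np.array([[p[0]+c*x-s*y,p[1]+s*x+c*y,75] for x,y in g])
for w in(0,1):
  best=None
  for y in np.arange(0,6.2,.7):
    f=lambda p:np.r_[(project(corners(p),"top")-ct).ravel(),w*(project(corners(p)[0],"scene")-cs[:1]).ravel()]
    s=least_squares(f,[530,220,y]); best=s if best is None or s.cost<best.cost else best
  p=best.x;m=corners(p)[0]*(33.75/70)+np.r_[p[:2],75]*(1-33.75/70)
  print(p.round(2),best.fun.round(1),"empty",m.round(1),project(m,"top"),project(m,"scene"),project(corners(p),"scene").round(1).tolist())
E
```

```text
[ 464.2 -138.7   97.9] [-0.2 -0.  -0.2 -0. ] fixed z [ 465.7 -138.2] [-0.  -0.7 -0.2 -1.2] [ 464.2 -138.3] [ 470.3 -138.1]
[ 605.1 -304.1   33.6] [-0.6 -0.  -0.5 -0.1] fixed z [ 605.9 -303.5] [-0.5 -0.5 -0.5 -0.7] [ 604.7 -304.7] [ 608.  -302.4]
[550.2 183.9  82.1] [-0.4 -0.1 -0.4  0. ] fixed z [548.2 185.8] [-0.6  1.1 -0.3  2. ] [550.6 184.6] [541.5 189. ]Traceback (most recent call last):
  File "<stdin>", line 19, in <module>
    return func(*args, **kwargs)
    result = trf(vector_fun.fun, vector_fun.jac, x0, f0, J0, lb, ub, ftol, xtol,
                 gtol, max_nfev, x_scale, loss_function, tr_solver,
                 tr_options.copy(), verbose, callback=callback_wrapped)
    return trf_no_bounds(
        fun, jac, x0, f0, J0, ftol, xtol, gtol, max_nfev, x_scale,
        loss_function, tr_solver, tr_options, verbose, callback=callback)
    J = jac(x)
    self._update_jac()
    ~~~~~~~~~~~~~~~~^^
    self.J = self.jac_wrapped(xp_copy(self.x), f0=self.f)
             ~~~~~~~~~~~~~~~~^^^^^^^^^^^^^^^^^^^^^^^^^^^^
    J, dct = approx_derivative(
             ~~~~~~~~~~~~~~~~~^
     
[... 285 characters left out ...]
_sided, method,
                             ^^^^^^^^^^^^^^^^^^^^^^
                             mf)
                             ^^^
    df = [f_eval - f0 for f_eval in f_evals]
                                    ^^^^^^^
    f = np.atleast_1d(self.fun(x, *self.args, **self.kwargs))
                      ~~~~~~~~^^^^^^^^^^^^^^^^^^^^^^^^^^^^^^
    return np.atleast_1d(self.fun(x))
                         ~~~~~~~~^^^
    return self.f(x, *self.args, **self.kwargs)
           ~~~~~~^^^^^^^^^^^^^^^^^^^^^^^^^^^^^^
  File "<stdin>", line 18, in <lambda>
  File "h.py", line 4, in project
    i=optics.camera_info(cam); K=np.array(i["K"],float)
ValueError: time passes only in moves, steps and waits
```

```bash
python3 - <<'E'
from h import *
O=np.array(r.get_obs()["orientation"])
move_gripper(0.0)
r.reach([466,-138.3,240],O); print(r.get_obs()["time_s"])
r.servo_line([466,-138.3,127]); r.pause(.3)
shot("scene","s2");o=r.get_obs();print(o["time_s"],o["tool_pos"],o["grip_width"],project(o["tool_pos"],"scene"))
S=cv2.imread("pics/s2.png");shot("top","t2");T=cv2.imread("pics/t2.png")
print(optics.mark_of("open_stick_top","scene")[:1])
cv2.imwrite("pics/c2.png",np.hstack([cv2.resize(S[150:250,145:245],None,fx=4,fy=4),cv2.resize(T[210:310,310:410],None,fx=4,fy=4)]))
r.pause(2.3);print(r.get_obs()["time_s"])
E
```

```text
4.4
5.65 [ 466.26064306 -138.38152527  127.46813258] 0.007194890904200906 [[191.35879249 184.82313715]]
[{'at': [193.9, 194.1], 'score': 0.96}]
8.05
```

View pics/c2.png

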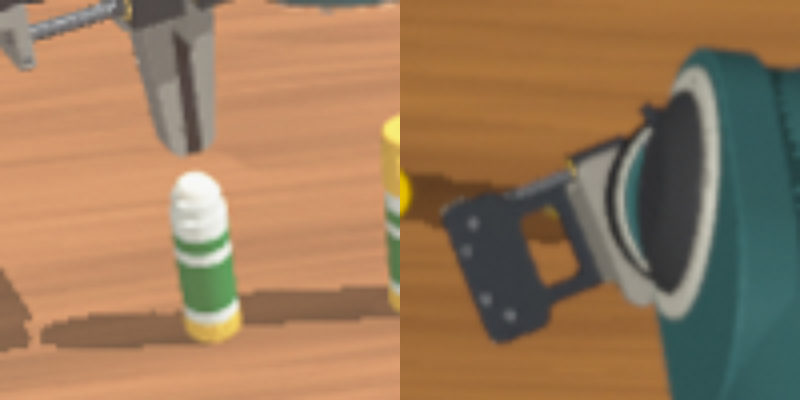

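The fingertips are centred a few mm above the glue (gap about 25 mm) and nothing is disturbed. Next is the cap.

```bash
python3 - <<'E'
from h import *
O=np.array(r.get_obs()["orientation"])
r.servo_line([466,-138.3,240])
r.reach([605.5,-304,200],O)
r.servo_line([605.5,-304,61]); r.pause(.3)
shot("scene","s3");o=r.get_obs();print(o["time_s"],o["tool_pos"],o["contact_force"],project(o["tool_pos"],"scene"))
S=cv2.imread("pics/s3.png")
print(optics.mark_of("yellow_cap_top","scene")[:1])
cv2.imwrite("pics/c3.png",cv2.resize(S[220:320,70:220],None,fx=5,fy=5))
r.pause(2.3);print(r.get_obs()["time_s"])
E
```

```text
11.2583 [ 605.69358037 -304.16242668   61.48765688] [ 0.00135238 -0.13725807 -0.36225732] [[110.87742955 264.82257858]]
[{'at': [113.3, 272.0], 'score': 0.61}]
13.6083
```

View pics/c3.png

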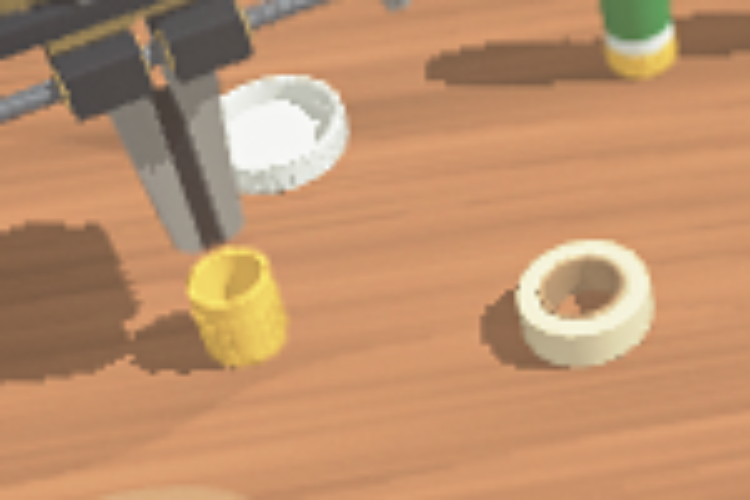

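The tips are over the cap, perhaps 3–5 mm to the left. I'll nudge them and hold again, then go to the caddy.

```bash
python3 - <<'E'
from h import *
O=np.array(r.get_obs()["orientation"])
r.servo_line([605.5,-301.5,61]); r.pause(2.5)
r.servo_line([605.5,-301.5,240])
r.reach([548.5,186,240],O)
r.servo_line([548.5,186,100]); r.pause(.3)
shot("scene","s4");o=r.get_obs();print(o["time_s"],o["tool_pos"],o["contact_force"],project(o["tool_pos"],"scene"),project([548.5,186,75],"scene"))
S=cv2.imread("pics/s4.png")
print(optics.mark_of("empty_place","scene")[:1])
cv2.imwrite("pics/c4.png",cv2.resize(S[150:260,280:430],None,fx=5,fy=5))
E
```

```text
20.9167 [548.72583167 186.04488353 100.45268736] [ 0.07290208 -0.13790398 -0.33123013] [[349.63480922 199.28822749]] [[348.15313244 208.77823593]]
[{'at': [347.1, 209.7], 'score': 0.57}]
```

View pics/c4.png

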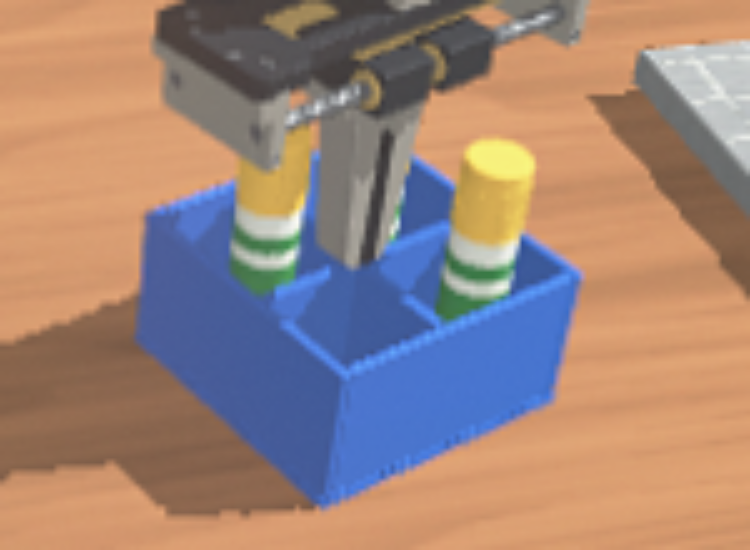

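View pics/s4.png

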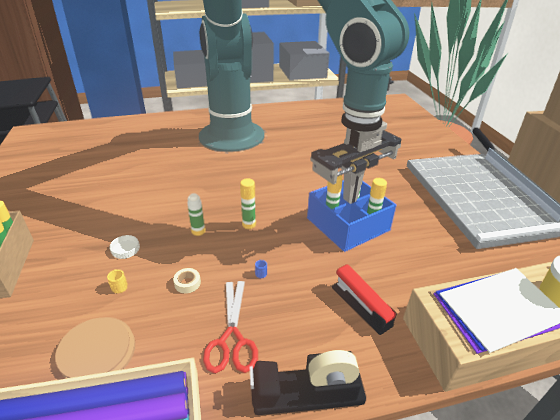

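The view shows the tips over the empty compartment, sticks and caps all upright. I'll check the centring against the rim corners, crop (345,375), (150,213), (578,275).

```bash
python3 - <<'E'
from h import *
a=np.array([[345,375],[150,213],[578,275]])/5+[280,150]-.4
C=np.array([onplane(p,75,"scene") for p in a]);c=(C[1]+C[2])/2
print(C.round(1),c.round(1),(c+(C[0]-c)*33.75/70).round(1),np.linalg.norm(C[0]-C[1]),np.linalg.norm(C[0]-C[2]))
E
```

```text
[[599.8 167.6  75. ]
 [471.  121.8  75. ]
 [555.5 294.3  75. ]] [513.2 208.   75. ] [555.  188.5  75. ] 136.6844064970231 134.22861883308312
```

```bash
python3 - <<'E'
from h import *
r.servo_line([552.5,186,100]); r.pause(2.5)
o=r.get_obs();print(o["time_s"],o["tool_pos"],o["contact_force"],np.abs(o["qvel"]).max())
r.finish_job()
E
```

```text
23.7167 [552.5070353  186.00491963  99.98836213] [-0.20476128  0.55846361  0.07153063] 0.001960180276286764
the job is handed in; nothing more can be done
```

I pointed with shut fingertips, about 25 mm above each target, at the open glue stick, then its yellow cap, then the mouth of the empty caddy compartment. Each hold lasted over 2 s. I handed the job in at about 24 s with the arm still pointing at the compartment. No verdict was reported.

- **Open stick:** the near view showed the tips over the glue, about 3 mm off at most.
- **Yellow cap:** the tips looked 3–5 mm off to one side. I nudged them 2.5 mm and held for another 2.5 s. I took no close-up after the nudge.
- **Empty compartment:** the two cameras disagreed by about 5 mm in each direction, (550.5, 183.6) against (555, 188.5). I finished between them at (552.5, 186, 100), which should be within about 5 mm. I took no picture after that last 4 mm shift.
- **Nothing disturbed:** in the last full picture, taken before that final shift, everything visible was upright and in place; one stored stick was mostly hidden behind the gripper. Tool force stayed below 1 N in every reading, and the arm was still at hand-in.

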